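Chock the spindle row and find its thread leaf

TASK

The three press spindles on the board are rolling apart: set the chock bar on the board with its blocking face towards them and push it up so that all three lie collar to collar against the fence, and leave it there. Then try the comb leaves, without forcing them, on the spindle next to the chock until you find the one whose teeth sink fully home in the thread, and leave that leaf seated there; the leaves that do not fit must stand upright on the counter beside the board. Leave the bottle, loupe and scale alone.

Things in the scene. Friction and masses are not known exactly. Their poses are not given: they have to be found in the camera images.
- board: fixed wooden board 290 x 200, 12 thick, with a wooden fence 36 high across its +x end. Origin on the underside, z up; board from x = -152 to +138, fence face at x = +120, spindle axes along y. Packed against the fence the spindle axes are at x = +96, +48 and 0: the front spindle (next to the chock) is then above the origin
- spindle_a: one of three steel screw spindles in a row on the board, order drawn each time. 162 long, 0.9 kg, axis = its y (it rolls, so its x and z turn), origin on the axis at mid-length, 36 above the counter. Two collars 48 diameter, 14 wide, centred 62 either side of the origin, roll on the board; thread between them, crests 40 diameter, roots 28
- spindle_b: same make as spindle_a, other pitch. The thread is cut as rings, pitch 11, 14 or 17 mm (one spindle of each, unmarked); all three have a groove centred on the origin. A fitting tooth has about 1 mm of play to each side, and the sloping flanks catch it from 2 mm off
- spindle_c: same make as spindle_a, other pitch. At the start the spindles lie with gaps of 2 to 16 mm between the collars, free to roll
- leaf_a: one of three steel comb leaves that differ only in pitch and tooth width (11, 14, 17 mm; unmarked, names do not tell which fits what). 84 long (y), 45 wide (x), 78 high, 150 g, standing on its teeth on the counter. Origin: centre of the underside (tooth tips), z up. Spine 10 thick, 84 long, 21 to 34 up; on it the grip tab 10 thick (x), 50 long (y), 34 to 78 up
- leaf_b: same make as leaf_a, other pitch. Below the spine are five forked teeth in a row along y, the middle one at y = 0, the others at whole pitches (the end two 1 mm longer); each fork is an upside-down 90 degree V (apex 19 above the origin) that straddles a spindle, so a seated leaf stays up by itself
- leaf_c: same make as leaf_a, other pitch. A leaf that fits drops home when its origin is over the spindle's origin and its y along the spindle's axis: its origin is then 0.4 above the axis (36.4 above the counter). One that does not fit rides on the crests, about 8.5 higher
- chock: loose aluminium bar on the counter, 150 long (y), 65 wide (x from -20 to +45), 16 high, 0.7 kg; the long side at x = +45 is the blocking face. Upright black handle block on it, centred on the origin: 30 wide in y, 24 in x, 16 to 62 up. Origin on the underside, z up. Touching the collars of the packed row its origin is at board x = -68, its x along the board's x
- dropper: bystander: small clear dropper bottle, 34 diameter, 75 high; origin underside
- loupe: bystander: black round loupe, 56 diameter, 22 high; origin underside
- scale: bystander: yellow bench scale 150 x 200 x 47; origin underside

How it is judged:
By the outcome, as a careful person would: the job done as asked, in the order asked, and still so for the second after the job is handed in, with the robot touching nothing.
It also fails if it takes over 72 s, if anything falls off the work surface, if the arm or the gripper's body presses on something with over 40 N, if the wrist force passes 120 N, or if a joint passes its speed limit or range.

ROBOT

A 7-joint arm with a two-finger parallel gripper is mounted at the origin on the work surface. World frame = base frame: x ahead of the robot, y to its left, z up, the work surface at z = 0. Lengths are in m, angles in rad, forces in N, time in s.
With the tool pointing down it reaches from about 0.35 to 0.9 m from the base axis. Payload 7.2 kg.
Tool frame: the origin (TCP) lies at the very end of the fingers, on their centre line; the grasp point (between the pads) lies 19 mm behind it; z points along the fingers, y is the line along which they close (so a half turn about z gives the same grasp; the last joint's range is limited). The gripper opens to 85 mm and grips with 20 to 120 N. Pads are 22 mm wide; open, the fingers measure 114 mm over their backs; the gripper's body (76 mm by 85 mm) begins 54 mm behind the grasp point. The pads swing forward as they close: fully open they stand 13 mm farther back than shut.
Start: joints at [1.04, 0.411, -0.013, 1.596, 0.006, 1.134, -0.082], TCP at [0.279, -0.559, 0.231] pointing down, gripper open.
Joint ranges: [-2.95, 2.95], [-0.29, 1.99], [-1.47, 1.44], [0.14, 2.54], [-1.03, 4.17], [0.13, 1.85], [-2.86, 2.86]. Speed limits (rad/s): [2.39, 2.39, 3.01, 3.01, 3.14, 3.14, 3.14].

INTERFACE

Orientations are given as a unit quaternion [w, x, y, z].
In Python, from station import env gives the robot as it stands.
- The arm moves only by the shell command python3 -m inch 'ROWS' [OPENING]. ROWS is JSON, a list of rows, each a list of 4 numbers: the shift along the tool's x, y, z in mm, then the turn about the tool's z in rad. In form: [[x, y, z, yaw], ...]. A call has 1 to 5 rows; each row is the pose to reach, as a shift and turn from the pose commanded when the call began, along the tool's axes at that moment; what a row does not reach only later rows make up. A row lasts 1/12 s, in which the tool goes at most 41.7 mm and 7.16 degrees, less where a joint would pass 70% of its speed; a pose out of reach is approached as far as the arm can. A call with a gripper value outside its range is refused whole. OPENING is the opening, from 0 (shut) to 1 (fully open), set as the call begins (- or left out, the last holds). The fingers move at their own pace and stop on an object; the grip force is fixed at half the most. Time passes only in rows, so rows that repeat a pose let the fingers close. It gives the time, the measured TCP pose, the force, the opening and the grip force at its end, in the units of the state.
- env.get_state(): the state, without advancing time (a new reading comes with each control period).
- env.capture(name): name is "scene" or "top" or "wrist"; returns the picture (384x512x3 uint8, red, green, blue); there is no depth.
- env.camera_model(name): a dict with "intrinsics" (3x3 intrinsics, pixels), "eye" and "orientation" of the camera in the world. Camera axes: x right, y up, looking along -z (the intrinsics and any distortion apply to the point x, -y, -z); pixel columns grow to the right and rows downward; lengths in m; the calibration is good to about 2 mm. A picture is of the moment at which its call begins: read the wrist's pose just before it. camera_model takes no time and is no camera call; for the wrist camera it gives the pose at the moment of the call.
- env.finish_job(): hands the job in; it is judged then, once.
Trained networks look in the newest picture that a camera, given by its name, has taken for a name from the list of things; names that differ only in an ending like _2 or _b are one class to them, and where a whole thing is asked for, a point or a joint stands for the part that bears it (a point fixed in the world has none). Each returns a list of dicts, best first, with "conf" (0 to 1); they miss things now and then, are a little off and sometimes report something else, mostly with a low value. They report only what shows in the picture. A call takes as long as a camera call.
- env.search_frame(camera, thing): "box" ([left, top, right, bottom] in pixels, round what is visible of it).
The state is a dict: "clock": time; "joint_pos": joint angles; "qd": joint speeds; "tau": joint torques, N m; "position": TCP position; "ee_rot": TCP orientation; "ft_force": force on the tool from outside, world axes, zero at the start; "moment": the same for the moment, N m; "finger_gap": opening from 0.0 (shut) to 1.0 (fully open); "finger_force": force on a finger pad.
Only numpy, scipy, OpenCV 4.12 (cv2) and the standard library are available. Lean on these libraries where they do the work, as an engineer would, in place of code of your own. Each camera call takes 0.05 s, during which the arm holds its last target. There are 200 camera calls.

## Working session

There is one attempt and no reset: what is moved stays moved. The work goes in short steps, Python scripts to look and compute and a shell command to move; the robot and the scene stay as the last step left them, time stands still between calls to the robot, and variables do not carry over. Pictures are saved under pics/ and viewed, at most 10 in all, crops included, and the job is handed in when it is done.

```bash
ls; mkdir -p pics; cat > h.py <<'E'
import numpy as np, cv2
from station import env
from scipy.spatial.transform import Rotation as R
def cam(n):
    m=env.camera_model(n); K=np.array(m["intrinsics"]); o=m["orientation"]
    o=np.array(o,float); Rm=o if o.shape==(3,3) else R.from_quat(np.r_[o[1:],o[0]]).as_matrix()
    return K,np.array(m["eye"]),Rm,m
def pix2w(n,uv,z):
    K,e,Rm,_=cam(n); d=np.linalg.inv(K)@np.array([uv[0],uv[1],1.]); d=Rm@(d*[1,-1,-1])
    return e+d*(z-e[2])/d[2]
def w2pix(n,p):
    K,e,Rm,_=cam(n); c=(Rm.T@(np.array(p)-e))*[1,-1,-1]; q=K@c; return q[:2]/q[2]
def shot(n,f):
    im=env.capture(n); cv2.imwrite("pics/"+f,im[:,:,::-1]); return im
E
python3 - <<'E'
from h import *
s=env.get_state(); print({k:np.round(v,3).tolist() for k,v in s.items() if k not in('tau','qd')})
for n in("top","scene"):
    shot(n,n+"0.png"); m=cam(n)[3]; print(n,m)
    for t in("board","spindle_a","leaf_a","chock","dropper","loupe","scale"):
        for r in env.search_frame(n,t): print(t,np.round(r["box"]).tolist(),round(r["conf"],2))
a=cv2.imread("pics/top0.png");b=cv2.imread("pics/scene0.png")
cv2.imwrite("pics/top0b.png",cv2.resize(a,(800,600)))
cv2.imwrite("pics/scene0b.png",cv2.resize(b,(800,600)))
E
```

```text
pics
{'clock': 0.0, 'joint_pos': [1.04, 0.412, -0.013, 1.597, 0.006, 1.134, -0.082], 'position': [0.279, -0.559, 0.23], 'ee_rot': [-0.001, 0.973, 0.229, -0.0], 'ft_force': [-0.66, 0.477, -0.096], 'moment': [0.004, -0.001, -0.027], 'finger_force': 0.0, 'finger_gap': 1.002}
top {'intrinsics': array([[401.72175217,   0.        , 253.64716819],
       [  0.        , 401.72175217, 192.32967627],
       [  0.        ,   0.        ,   1.        ]]), 'eye': array([0.38836745, 0.08015961, 1.22419129]), 'orientation': array([ 0.71363985,  0.06234662, -0.0645401 , -0.69474142])}
board [172.0, 146.0, 258.0, 256.0] 0.9
board [395.0, 173.0, 407.0, 191.0] 0.35
spindle_a [192.0, 176.0, 245.0, 198.0] 0.66
spindle_a [196.0, 156.0, 251.0, 181.0] 0.57
leaf_a [318.0, 180.0, 349.0, 192.0] 0.72
leaf_a [314.0, 203.0, 345.0, 218.0] 0.52
leaf_a [316.0, 241.0, 348.0, 256.0] 0.45
chock [366.0, 201.0, 413.0, 250.0] 0.56
dropper [356.0, 145.0, 369.0, 160.0] 0.61
loupe [391.0, 174.0, 406.0, 195.0] 0.66
scale [68.0, 197.0, 140.0, 253.0] 0.78
scale [313.0, 203.0, 342.0, 215.0] 0.2
scene {'intrinsics': array([[382.11587772,   0.        , 254.07044455],
       [  0.        , 382.11587772, 186.69250078],
       [  0.        ,   0.        ,   1.        ]]), 'eye': array([ 1.11105283, -0.343495  ,  0.88717274]), 'orientation': array([0.84501305, 0.30433299, 0.14339671, 0.41565823])}
board [306.0, 92.0, 382.0, 144.0] 0.73
board [238.0, 140.0, 339.0, 231.0] 0.72
spindle_a [275.0, 182.0, 329.0, 212.0] 0.89
spindle_a [255.0, 158.0, 307.0, 184.0] 0.87
spindle_a [265.0, 167.0, 317.0, 200.0] 0.75
leaf_a [184.0, 237.0, 209.0, 269.0] 0.97
leaf_a [168.0, 211.0, 195.0, 242.0] 0.79
chock [82.0, 238.0, 150.0, 280.0] 0.82
dropper [177.0, 295.0, 194.0, 316.0] 0.73
loupe [107.0, 295.0, 132.0, 324.0] 0.76
scale [308.0, 92.0, 380.0, 145.0] 0.88
```

View pics/top0b.png

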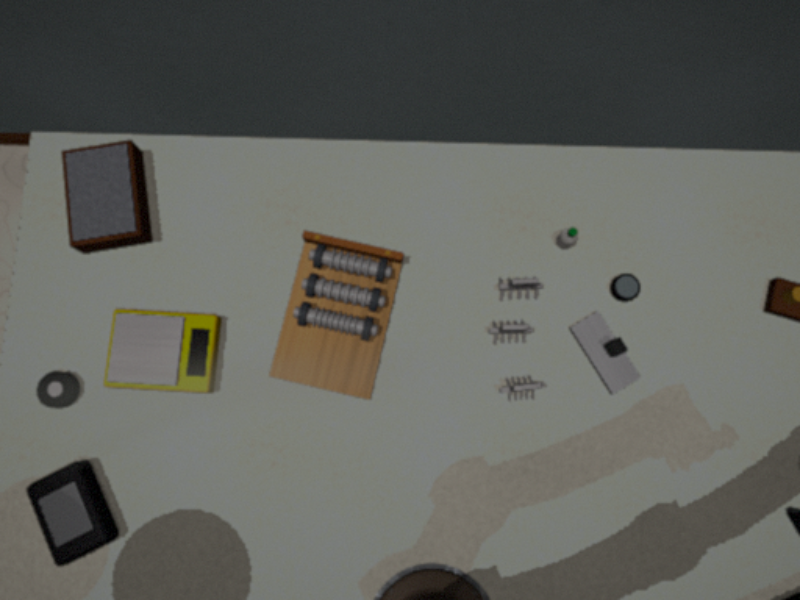

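View pics/scene0b.png

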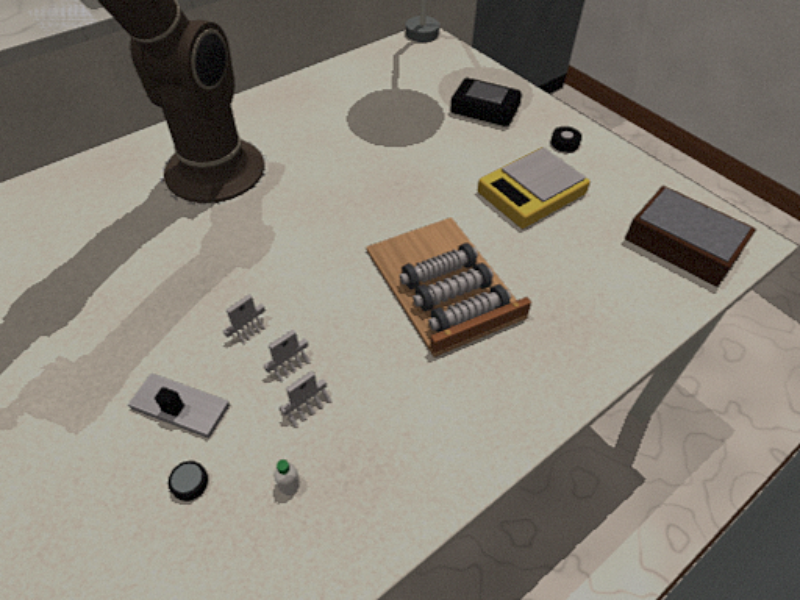

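The top view (800 px scale) shows the board at about (270–405, 232–398) with the fence at the top. The spindles run near-horizontal at rows 265, 292 and 320. The leaves are at (518,287), (510,328) and (520,386), and the chock is at (605,352) with its handle off-centre toward the upper right, so the blocking face is on the lower left. Next I measure these in the top picture and get the wrist camera offset.

```bash
python3 - <<'E'
from h import *
im=cv2.imread("pics/top0.png")
k=.64
def W(u,v,z): return pix2w("top",(u*k,v*k),z)
P=lambda n,*a: print(n,np.round(W(*a)*1000,1))
# board front corners (top z 12), fence corners top z 48
P("bl",271,376,.012);P("br",371,399,.012);P("fl",304,233,.048);P("fr",404,257,.048)
for i,(a,b) in enumerate([((313,254),(389,274)),((306,286),(383,302)),((298,313),(377,330))]): P("sp%d L"%i,*a,.036);P("sp R",*b,.036)
for a in [(572,326),(598,312),(638,378),(612,393)]: P("chock",*a,.016)
P("handle",615,347,.062)
for a in [(523,284),(513,327),(523,384)]: P("leaf tab",*a,.075)
P("loupe",626,287,.02);P("drop",568,236,.06)
s=env.get_state(); K,e,Rm,m=cam("wrist")
T=R.from_quat(np.r_[s["ee_rot"][1:],s["ee_rot"][0]]).as_matrix()
print("cam in tool",T.T@(e-s["position"]),"\n",np.round(T.T@Rm,3),K)
a=cv2.resize(im[140:270,165:425],(780,390),interpolation=cv2.INTER_CUBIC)
cv2.imwrite("pics/top0c.png",cv2.convertScaleAbs(a,alpha=1.3))
E
```

```text
bl [454.9 315.8  12. ]
br [416.4 122.6  12. ]
fl [730.3 262.   48. ]
fr [687.7  66.8  48. ]
sp0 L [691.9 244.1  36. ]
sp R [656.1  94.9  36. ]
sp1 L [627.9 254.4  36. ]
sp R [600.6 104.9  36. ]
sp2 L [574.8 266.9  36. ]
sp R [546.1 114.7  36. ]
chock [ 566.8 -263.6   16. ]
chock [ 595.8 -315.1   16. ]
chock [ 469.6 -387.9   16. ]
chock [ 439.7 -337.    16. ]
handle [ 522.8 -329.7   62. ]
leaf tab [ 635.  -156.9   75. ]
leaf tab [ 553.3 -137.6   75. ]
leaf tab [ 449.2 -155.    75. ]
loupe [ 646.4 -370.3   20. ]
drop [ 735.  -247.5   60. ]
cam in tool [ 7.20332117e-02  4.82977566e-05 -1.42495979e-01] 
 [[ 0.001  0.959  0.282]
 [ 1.    -0.001  0.001]
 [ 0.001  0.282 -0.959]] [[319.36141397   0.         258.3143973 ]
 [  0.         319.36141397 197.28957268]
 [  0.           0.           1.        ]]
```

View pics/top0c.png

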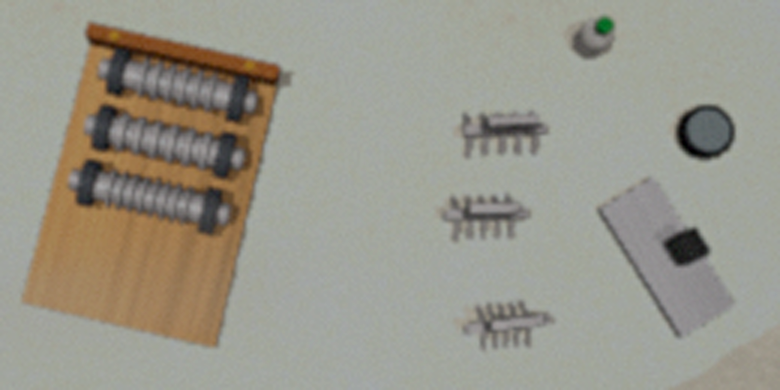

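```bash
cat >> h.py <<'E'
def go(x,y,z,ang):
    """print tool-frame shift (mm) and yaw (rad) from present pose to TCP x,y,z (mm), tool-x azimuth ang (deg)"""
    s=env.get_state(); q=s["ee_rot"]; T=R.from_quat(np.r_[q[1:],q[0]]).as_matrix()
    d=T.T@(np.array([x,y,z])-1000*np.array(s["position"])); a=np.degrees(np.arctan2(T[1,0],T[0,0]))
    w=(ang-a+180)%360-180
    print("go",np.round(d,1),"yaw",round(-np.radians(w),3),"rows",max(np.linalg.norm(d)/41.7,abs(w)/7.16))
def st():
    s=env.get_state(); q=s["ee_rot"]; T=R.from_quat(np.r_[q[1:],q[0]]).as_matrix()
    print("t",round(s["clock"],2),"p",np.round(1000*np.array(s["position"]),1),"ang",round(np.degrees(np.arctan2(T[1,0],T[0,0])),2),"tilt",np.round(T[:,2],3),"f",np.round(s["ft_force"],1),"gap",round(s["finger_gap"],3),"ff",round(s["finger_force"],1),"j",np.round(s["joint_pos"],2))
E
python3 -c "
from h import *
go(524,-335,200,119.4)"
```

```text
go [319.3 -91.3  31.3] yaw -1.621 rows 12.97238580549685
```

```bash
python3 -m inch '[[120,-35,10,-0.625],[120,-35,10,-0.625],[120,-35,10,-0.625],[120,-35,10,-0.625],[120,-35,10,-0.625]]'; python3 -c "
from h import *
st();go(524,-335,200,119.4)"
```

```text
clock: 1.22
position: [0.3739, -0.4714, 0.2213]
ee_rot: [-0.0, 0.852, 0.523, 0.001]
ft_force: [-0.9, -0.9, 0.1]
finger_gap: 1.002
finger_force: 0.0
t 1.22 p [ 373.9 -471.4  221.3] ang 63.03 tilt [ 0.001  0.001 -1.   ] f [-0.9 -0.9  0.1] gap 1.002 ff 0.0 j [ 0.96  0.39 -0.18  1.66  0.08  1.1   0.28]
go [189.6  71.9  21.6] yaw -0.984 rows 7.872533059404804
```

```bash
python3 -m inch '[[190,72,22,-0.62],[190,72,22,-0.62],[190,72,22,-0.62],[190,72,22,-0.62],[190,72,22,-0.62]]' >/dev/null; python3 -m inch '[[0,0,0,-0.36],[0,0,0,-0.36],[0,0,0,-0.36],[0,0,0,-0.36]]'>/dev/null;  python3 -c "
from h import *
st();go(524,-335,200,119.4)
im=shot('wrist','w1.png')
K,e,Rm,m=cam('wrist'); np.savez('w1.npz',K=K,e=e,R=Rm)
print(env.search_frame('wrist','chock'))
cv2.imwrite('pics/w1b.png',im[:,:,::-1])
"
```

```text
t 1.97 p [ 522.9 -339.4  199.1] ang 118.78 tilt [-0.  0. -1.] f [ 0.1 -2.   0.5] gap 1.0 ff 0.0 j [ 0.81  0.47 -0.44  1.62  0.22  1.1   0.82]
go [ 3.4  3.1 -0.9] yaw -0.011 rows 0.11192934410902028
[{'box': [187.2, 126.9, 338.7, 196.9], 'conf': 0.75}]
```

View pics/w1b.png

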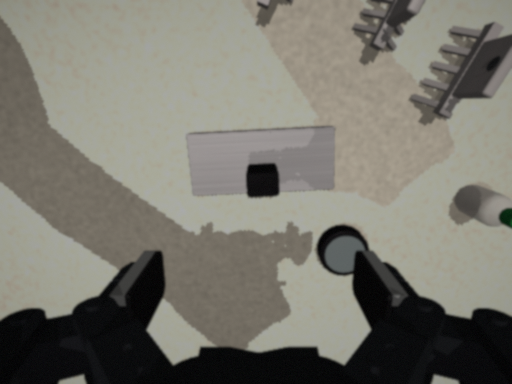

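The wrist view shows the chock at corners (187,132), (334,126), (335,190), (192,195), with the handle at cols 247–278 and rows 163–197. Its blocking face is up-image, as expected.

```bash
python3 -c "
from h import *
P=[pix2w('wrist',c,.016)*1000 for c in [(187,132),(334.5,126),(335.5,190),(192,195.5)]]
for p in P: print(np.round(p,1))
print(np.round(pix2w('wrist',(262.5,181),.055)*1000,1))
c=sum(P)/4; d=(P[1]-P[0]+P[2]-P[3]); a=np.degrees(np.arctan2(d[1],d[0]))+90
u=np.array([np.cos(np.radians(a)),np.sin(np.radians(a))]); o=c[:2]-12.5*u
print('sides',[np.linalg.norm(P[i]-P[(i+1)%4]) for i in range(4)],'chock x ang',a,'origin',o)
for z in(0.016,.062): print([np.round(w2pix('wrist',[*(o/1000+np.array([dx*u[0]-dy*u[1],dx*u[1]+dy*u[0]])),z])) for dx in(-.012,.012) for dy in (.015,-.015)])
"
```

```text
[ 438.8 -334.4   16. ]
[ 565.9 -259.4   16. ]
[ 602. -315.   16.]
[ 471.1 -392.2   16. ]
[ 524.7 -334.9   55. ]
sides [np.float64(147.62306294772833), np.float64(66.27756913541951), np.float64(151.94035155619414), np.float64(66.25135540275707)] chock x ang 120.55789287175168 origin [ 525.79560534 -335.99818813]
[array([249., 185.]), array([277., 184.]), array([248., 163.]), array([277., 162.])]
[array([247., 198.]), array([280., 197.]), array([246., 172.]), array([279., 171.])]
```

```bash
python3 -c "
from h import *
go(525.5,-335.5,24,120.5)"
```

```text
go [  2.4   4.5 175.2] yaw -0.04 rows 4.203978607065616
```

```bash
python3 -m inch '[[2.2,4.3,175,-0.04],[2.2,4.3,175,-0.04],[2.2,4.3,175,-0.04],[2.2,4.3,175,-0.04],[2.2,4.3,175,-0.04]]' >/dev/null; python3 -m inch '[[0,0,0,0],[0,0,0,0],[0,0,0,0],[0,0,0,0],[0,0,0,0]]' 0;  python3 -c "
from h import *
st()"
```

```text
clock: 2.9
position: [0.5268, -0.3369, 0.0272]
ee_rot: [0.002, 0.494, 0.869, -0.0]
ft_force: [0.1, 0.3, -1.3]
finger_gap: 0.344
finger_force: 60.5
t 2.9 p [ 526.8 -336.9   27.2] ang 120.73 tilt [ 0.003 -0.003 -1.   ] f [ 0.1  0.3 -1.3] gap 0.344 ff 60.5 j [ 0.76  0.67 -0.38  1.75  0.33  0.78  0.75]
```

```bash
python3 -m inch '[[0,0,-130,0],[0,0,-130,0],[0,0,-130,0],[0,0,-130,0]]'; python3 -c "
from h import *
st();go(467,213,157,-10.7)"
```

```text
clock: 3.23
position: [0.529, -0.3371, 0.163]
ee_rot: [0.006, 0.494, 0.869, -0.0]
ft_force: [2.6, -0.7, -6.2]
finger_gap: 0.343
finger_force: 64.0
t 3.23 p [ 529.  -337.1  163. ] ang 120.74 tilt [ 0.01  -0.006 -1.   ] f [ 2.6 -0.7 -6.2] gap 0.343 ff 64.0 j [ 0.8   0.51 -0.44  1.65  0.25  1.02  0.82]
go [504.5 227.9   2. ] yaw 2.294 rows 18.358120815613265
```

```bash
python3 -m inch '[[35,15,0,0.125],[70,30,0,0.25],[105,45,0,0.375],[140,60,0,0.5],[175,75,0,0.62]]'>/dev/null; python3 -c "
from h import *
st();go(467,213,157,-10.7)"
```

```text
t 3.65 p [ 499.  -145.3  154. ] ang 84.84 tilt [-0.001 -0.    -1.   ] f [ 1.1 -0.2 -7.7] gap 0.343 ff 63.3 j [ 0.49  0.35 -0.37  1.92  0.16  0.91 -0.05]
go [353.9 -64.1  -3. ] yaw 1.667 rows 13.343089411178033
```

```bash
python3 -m inch '[[35,-6,0,0.125],[70,-12,0,0.25],[105,-18,0,0.375],[140,-24,0,0.5],[170,-30,0,0.62]]'>/dev/null; python3 -c "
from h import *
st();go(467,213,157,-10.7)"
```

```text
t 4.07 p [483.6  25.9 154.2] ang 50.32 tilt [-0. -0. -1.] f [ 0.6  0.7 -8.5] gap 0.342 ff 63.3 j [ 0.13  0.29 -0.34  2.    0.12  0.88 -0.96]
go [ 133.4 -132.2   -2.8] yaw 1.065 rows 8.52192304177177
```

```bash
python3 -m inch '[[30,-30,0,0.125],[60,-60,0,0.25],[90,-90,0,0.375],[110,-110,0,0.5],[133,-132,0,0.62]]'>/dev/null; python3 -m inch '[[0,0,0,0.45],[0,0,0,0.45],[0,0,0,0.45],[0,0,0,0.45]]'>/dev/null;python3 -c "
from h import *
st();go(467,213,157,-10.7)
im=shot('wrist','w2.png');st()
K,e,Rm,m=cam('wrist'); np.savez('w2.npz',K=K,e=e,R=Rm)
"
```

```text
t 4.82 p [466.5 206.8 153.8] ang -7.21 tilt [-0.001 -0.001 -1.   ] f [-0.5 -0.6 -7.8] gap 0.344 ff 63.9 j [-0.33  0.32 -0.22  1.95  0.09  0.89 -2.29]
go [-0.3 -6.2 -3.2] yaw 0.061 rows 0.4880818053373824
t 4.87 p [466.6 206.7 153.9] ang -7.39 tilt [-0.001 -0.001 -1.   ] f [ 0.1 -0.8 -7.9] gap 0.341 ff 63.9 j [-0.33  0.32 -0.22  1.95  0.09  0.89 -2.3 ]
```

View pics/w2.png

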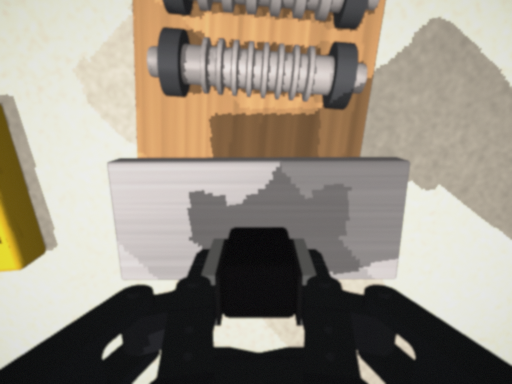

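The board's edges run left from (134,0) to (137,157) and right from (384,0) to (361,157). The front spindle's collars are at about (174,62) and (341,74), and it has a fine pitch.

```bash
cat >m.py <<'E'
from h import *
d=np.load("w2.npz")
def p2(uv,z):
    v=d["R"]@((np.linalg.inv(d["K"])@np.array([*uv,1.]))*[1,-1,-1]); return 1000*(d["e"]+v*(z-d["e"][2])/v[2])
L=[p2(c,.012) for c in[(134.5,2),(137,155)]];Rr=[p2(c,.012) for c in[(384,2),(361.5,155)]]
for n,q in(("L",L),("R",Rr)): v=q[0]-q[1]; print(n,np.round(q,1).tolist(),"ang",np.degrees(np.arctan2(v[1],v[0])))
a=np.radians(-10.9); u=np.array([np.cos(a),np.sin(a)]); w=np.array([-u[1],u[0]])
print("lat L",[p[:2]@w for p in L],"R",[p[:2]@w for p in Rr])
for c,z in [((149,62),.036),((365,75),.036),((160,62),.036),((186,66),.036),((330,76),.036),((356,72),.036)]:
    p=p2(c,z);print(np.round(p,1),"board along",round(p[:2]@u,1),"lat",round(p[:2]@w,1))
im=cv2.imread("pics/w2.png")
cv2.imwrite("pics/w2c.png",cv2.resize(im[0:170,125:395],(800,504),interpolation=cv2.INTER_CUBIC))
E
python3 m.py
```

```text
L [[626.0, 284.3, 12.0], [507.7, 310.7, 12.0]] ang -12.578971363211977
R [[600.9, 89.7, 12.0], [482.0, 111.8, 12.0]] ang -10.500374902525477
lat L [np.float64(397.5034235012881), np.float64(401.05362269712145)] R [np.float64(201.72719315164622), np.float64(200.88372942704956)]
[578.  275.6  36. ] board along 515.5 lat 379.9
[547.9 114.1  36. ] board along 516.5 lat 215.6
[577.  267.4  36. ] board along 516.0 lat 371.6
[571.7 248.4  36. ] board along 514.4 lat 352.0
[550.6 140.7  36. ] board along 514.1 lat 242.2
[550.9 120.8  36. ] board along 518.2 lat 222.8
```

View pics/w2c.png

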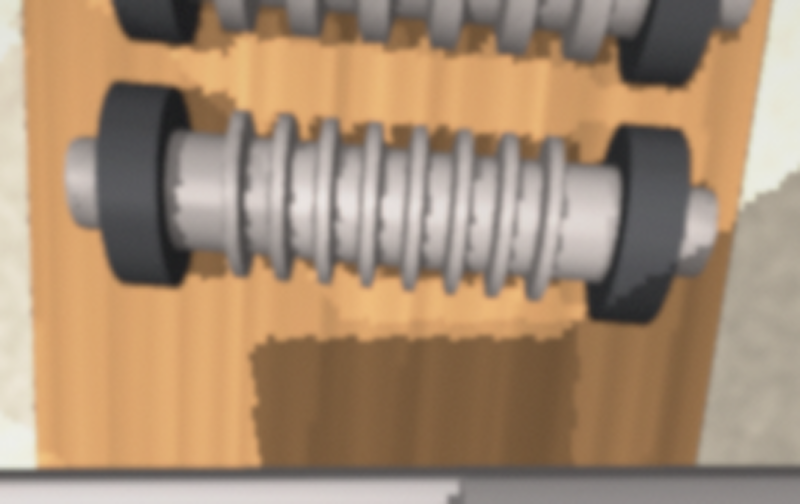

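```bash
python3 -c "
from h import *
st();go(474,212.5,42,-10.9)"
```

```text
t 4.87 p [466.6 206.7 153.9] ang -7.39 tilt [-0.001 -0.001 -1.   ] f [ 0.1 -0.8 -7.9] gap 0.341 ff 63.9 j [-0.33  0.32 -0.22  1.95  0.09  0.89 -2.3 ]
go [  6.7  -6.8 111.9] yaw 0.061 rows 2.692273425684427
```

```bash
python3 -m inch '[[6.7,-6.8,40,0.061],[6.7,-6.8,80,0.061],[6.7,-6.8,112,0.061],[6.7,-6.8,112,0.061],[6.7,-6.8,112,0.061]]'>/dev/null;  python3 -c "
from h import *
st()"; python3 -m inch '[[0,0,1,0],[0,0,2,0]]';python3 -m inch '[[0,0,1,0],[0,0,1,0]]'
```

```text
t 5.28 p [473.8 212.4  41. ] ang -10.24 tilt [-0.003 -0.001 -1.   ] f [-0.   0.2 -7.5] gap 0.345 ff 70.5 j [-0.37  0.49 -0.18  2.01  0.14  0.65 -2.4 ]
clock: 5.45
position: [0.4755, 0.2129, 0.0412]
ee_rot: [-0.0, 0.996, -0.09, 0.001]
ft_force: [0.1, -0.5, -8.3]
finger_gap: 0.344
finger_force: 70.5
clock: 5.62
position: [0.4753, 0.2129, 0.0399]
ee_rot: [-0.0, 0.996, -0.09, 0.0]
ft_force: [0.3, -0.2, -7.8]
finger_gap: 0.341
finger_force: 70.5
```

```bash
for i in 1; do python3 -m inch '[[0,0,0.7,0],[0,0,1.5,0]]'; python3 -m inch '[[0,0,0.5,0],[0,0,1,0]]'; done | grep -E "pos|ft"
```

```text
position: [0.4752, 0.213, 0.0382]
ft_force: [1.3, 0.3, -7.9]
position: [0.475, 0.2129, 0.0368]
ft_force: [0.4, -1.5, -8.4]
```

```bash
python3 -m inch '[[0,0,0.5,0],[0,0,1,0]]'| grep -E "pos|ft"; python3 -m inch '[[0,0,0.5,0],[0,0,1,0]]'| grep -E "pos|ft"
```

```text
position: [0.4752, 0.2129, 0.0365]
ft_force: [-3.5, -3.1, 11.0]
position: [0.4751, 0.2129, 0.0365]
ft_force: [-8.6, -4.1, 22.3]
```

```bash
python3 -m inch '[[0,0,-1.5,0],[0,0,-1.5,0]]'| grep -E "pos|ft"; python3 -m inch '[[4,0,-1.5,0],[8,0,-1.5,0],[12,0,-1.5,0],[16,0,-1.5,0],[20,0,-1.5,0]]'| grep -E "pos|ft"; python3 -m inch '[[3,0,0,0],[6,0,0,0],[9,0,0,0],[11,0,0,0],[12,0,0,0]]'| grep -E "pos|ft"
```

```text
position: [0.4753, 0.2131, 0.0366]
ft_force: [0.1, -0.0, -7.3]
position: [0.4949, 0.2091, 0.0375]
ft_force: [-2.9, 0.2, -6.4]
position: [0.5066, 0.2071, 0.0377]
ft_force: [0.0, 0.9, -8.3]
```

```bash
python3 -c "
from h import *
st(); shot('wrist','w3.png');a=cv2.imread('pics/w3.png');shot('scene','s3.png');b=cv2.imread('pics/s3.png')
cv2.imwrite('pics/w3b.png',np.hstack([a[:260,100:420],cv2.resize(b[130:240,230:350],(360,330))[:260]]))"
```

```text
t 7.28 p [506.6 207.1  37.7] ang -10.34 tilt [-0. -0. -1.] f [ 0.   0.9 -8.3] gap 0.344 ff 70.6 j [-0.34  0.53 -0.18  1.95  0.14  0.67 -2.36]
```

View pics/w3b.png

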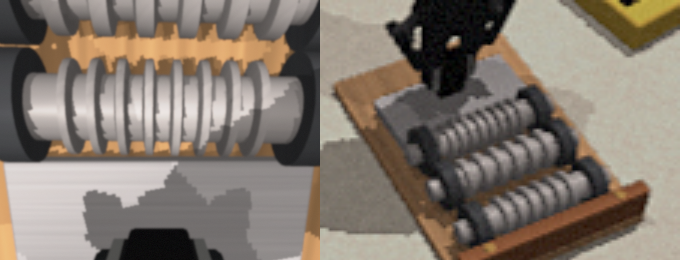

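The row is closing up: the chock is against the front spindle and the two nearest spindles almost touch. I keep pushing gently until the force rises.

```bash
python3 -m inch '[[2,0,0.5,0],[4,0,0.7,0],[5,0,0.7,0]]'| grep -E "pos|ft"; python3 -m inch '[[1.5,0,0,0],[3,0,0,0]]'| grep -E "pos|ft";python3 -m inch '[[1,0,0,0],[2,0,0,0]]'| grep -E "pos|ft"
```

```text
position: [0.5113, 0.2062, 0.0369]
ft_force: [-0.3, -0.5, -7.3]
position: [0.5145, 0.2057, 0.0371]
ft_force: [-1.4, 0.5, -7.0]
position: [0.5156, 0.2054, 0.0369]
ft_force: [-5.2, 0.1, -7.1]
```

```bash
python3 -m inch '[[1,0,0,0],[1,0,0,0]]'| grep -E "pos|ft";python3 -m inch '[[1,0,0.3,0],[1,0,0.3,0]]'| grep -E "pos|ft"; python3 -c "
from h import *
shot('scene','s4.png');b=cv2.imread('pics/s4.png');shot('wrist','w4.png');a=cv2.imread('pics/w4.png')
cv2.imwrite('pics/w4b.png',np.hstack([a[:300,80:440],cv2.resize(b[130:240,230:350],(436,400))[:300]]))"
```

```text
position: [0.5169, 0.205, 0.0368]
ft_force: [-2.5, 0.8, -6.8]
position: [0.5173, 0.205, 0.0366]
ft_force: [-6.6, -0.2, -6.0]
```

View pics/w4b.png

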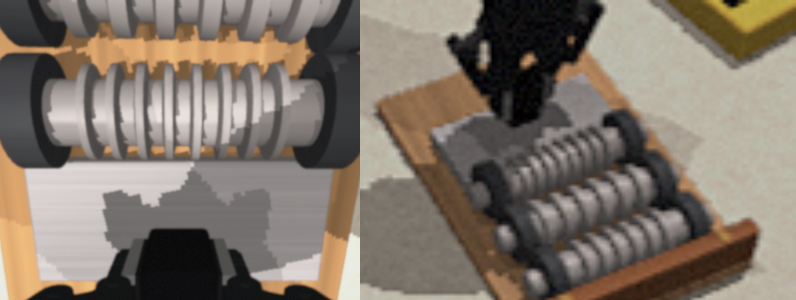

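The row looks packed, the position agrees with the estimated board origin, and force is building. One firmer push will confirm it, then I release.

```bash
python3 -m inch '[[1,0,0.3,0],[1,0,0.3,0]]'| grep -E "pos|ft";python3 -m inch '[[1,0,0.3,0],[1,0,0.3,0]]'| grep -E "pos|ft";python3 -m inch '[[0.7,0,0.3,0],[0.7,0,0.3,0]]'| grep -E "pos|ft"
```

```text
position: [0.5173, 0.2049, 0.0366]
ft_force: [-11.1, -0.6, 0.6]
position: [0.5173, 0.2049, 0.0366]
ft_force: [-15.6, -0.6, 7.6]
position: [0.5173, 0.2049, 0.0366]
ft_force: [-18.5, -1.8, 12.5]
```

```bash
python3 -m inch '[[-1.7,0,-1.2,0],[-1.7,0,-1.2,0]]'| grep -E "pos|ft";python3 -m inch '[[0,0,0,0],[0,0,0,0],[0,0,0,0]]' 0.8| grep -E "pos|ft|gap"; python3 -m inch '[[0,0,-10,0],[0,0,-30,0],[0,0,-60,0],[0,0,-100,0],[0,0,-130,0]]'| grep -E "pos|ft";python3 - <<'E'
from h import *
st(); shot('wrist','w5.png'); st()
K,e,Rm,m=cam('wrist'); np.savez('w5.npz',K=K,e=e,R=Rm)
b=cv2.imread('pics/w5.png')
cv2.imwrite('pics/w5b.png',cv2.resize(b[0:300],(800,469),interpolation=cv2.INTER_CUBIC))
E
```

```text
position: [0.5174, 0.2049, 0.0369]
ft_force: [-7.9, 1.7, -8.3]
position: [0.5215, 0.2052, 0.0383]
ft_force: [0.1, 0.5, 0.6]
finger_gap: 0.755
position: [0.5203, 0.2051, 0.1709]
ft_force: [1.3, 0.8, 0.7]
t 9.73 p [520.3 205.1 170.9] ang -10.35 tilt [ 0.003  0.001 -1.   ] f [1.3 0.8 0.7] gap 0.798 ff 0.0 j [-0.3   0.37 -0.2   1.82  0.09  0.96 -2.3 ]
t 9.78 p [523.1 206.4 176.7] ang -10.36 tilt [ 0.011  0.005 -1.   ] f [2.2 0.5 4.2] gap 0.8 ff 0.0 j [-0.3   0.36 -0.21  1.81  0.09  0.96 -2.3 ]
```

View pics/w5b.png

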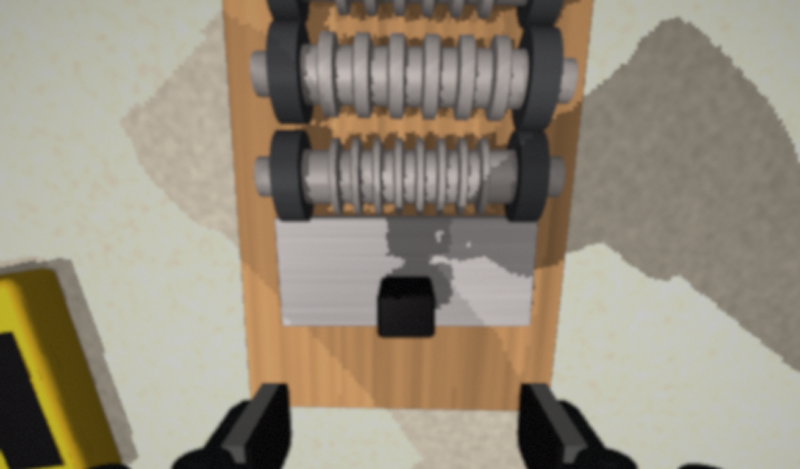

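The chock sits square against the front spindle, with the handle at (406,305) on the 800 px scale and the front spindle at row 177. A thin gap may remain at the left collar pair, near (290,126). I check it numerically.

```bash
python3 - <<'E'
from h import *
b=cv2.imread('pics/w5.png')
for c in(180,186,192): print(c,b[70:150:1,c].mean(1).astype(int).tolist())
for c in(340,345): print(c,b[70:150:1,c].mean(1).astype(int).tolist())
# profile through top of front spindle axis: crest columns
print(b[112,190:340].mean(1).astype(int).tolist())
E
```

```text
180 [44, 44, 44, 43, 41, 40, 35, 39, 55, 85, 113, 118, 102, 69, 43, 40, 42, 45, 46, 49, 49, 51, 52, 54, 54, 55, 54, 56, 57, 56, 56, 58, 58, 58, 59, 61, 62, 63, 65, 66, 67, 68, 68, 70, 69, 70, 70, 69, 69, 67, 67, 65, 63, 61, 59, 58, 57, 57, 55, 54, 53, 52, 53, 52, 50, 50, 48, 47, 45, 48, 74, 118, 159, 177, 180, 179, 179, 180, 179, 180]
186 [44, 43, 44, 41, 41, 38, 36, 37, 52, 85, 115, 123, 106, 71, 45, 40, 42, 45, 46, 49, 50, 52, 52, 54, 55, 54, 56, 56, 57, 57, 58, 56, 57, 59, 59, 61, 62, 64, 64, 66, 67, 68, 69, 70, 68, 70, 70, 70, 68, 69, 67, 64, 63, 61, 60, 59, 58, 57, 56, 54, 53, 53, 54, 51, 50, 50, 48, 47, 44, 44, 60, 100, 146, 172, 179, 178, 178, 178, 178, 177]
192 [37, 37, 40, 39, 39, 40, 37, 36, 47, 72, 96, 98, 76, 50, 35, 33, 31, 31, 29, 28, 28, 25, 25, 25, 24, 27, 27, 28, 32, 34, 35, 38, 42, 43, 47, 50, 48, 51, 52, 51, 53, 51, 48, 46, 44, 43, 41, 40, 37, 37, 35, 34, 34, 35, 33, 35, 35, 36, 38, 40, 40, 42, 46, 45, 46, 47, 45, 45, 43, 44, 59, 101, 145, 172, 178, 177, 178, 177, 177, 177]
340 [56, 55, 54, 53, 51, 48, 47, 45, 45, 41, 40, 37, 34, 32, 37, 40, 43, 43, 42, 41, 39, 40,
[... 594 characters left out ...]
, 144, 159, 167, 167, 167, 167, 167, 167, 167, 166, 166, 165, 155, 146, 152, 157, 152, 130, 93, 73, 90, 123, 152, 164, 166, 163, 150, 137, 144, 154, 152, 132, 96, 86, 119, 153, 169, 174, 175, 176, 161, 142, 153, 169, 170, 148, 116, 128, 166, 182, 184, 185, 181, 169, 144, 133, 151, 167, 168, 150, 117, 106, 127, 153, 174, 181, 180, 169, 144, 127, 141, 162, 166, 148, 122, 126, 157, 175, 181, 180, 177, 161, 130, 117, 138, 161, 165, 150, 134, 147, 168, 177, 179, 179, 174, 156, 125, 113, 137, 159, 164, 153, 137, 139, 154, 170, 176, 177, 171, 151, 115, 102, 124, 140, 133, 120, 110, 112, 114, 114, 114, 114, 114, 115, 114, 114, 114, 113, 114, 114, 112, 107, 98, 80, 53, 32, 34, 42, 47, 47, 46, 46, 46]
```

```bash
cat > edge.py <<'E'
from h import *
def load(n):
    global d,b; d=np.load(n+".npz"); b=cv2.imread("pics/"+n+".png").astype(float)
def p2(uv,z):
    v=d["R"]@((np.linalg.inv(d["K"])@np.array([*uv,1.]))*[1,-1,-1]); return 1000*(d["e"]+v*(z-d["e"][2])/v[2])
def line(p,q,z,chan,h=8,n=40,rng=None):
    """subpixel edge near pixel line p-q: max gradient along the normal, robust line; returns fitted world line angle & points"""
    p=np.array(p,float);q=np.array(q,float);t=(q-p)/np.linalg.norm(q-p);nn=np.array([-t[1],t[0]])
    s=np.arange(-h,h+.01,.25);pts=[]
    im=cv2.GaussianBlur(chan.astype(np.float32),(0,0),1)
    for f in np.linspace(0,1,n):
        c=p+f*(q-p);l=c+s[:,None]*nn
        g=np.abs(np.gradient(cv2.remap(im,l[:,0].astype(np.float32)[None],l[:,1].astype(np.float32)[None],1)[0]))
        pts.append(p2(l[g.argmax()],z)[:2])
    pts=np.array(pts,np.float32)
    vx,vy,x,y=cv2.fitLine(pts,cv2.DIST_HUBER,0,.01,.01).ravel()
    r=np.median(np.abs((pts[:,0]-x)*vy-(pts[:,1]-y)*vx))
    return np.degrees(np.arctan2(vy,vx)),np.array([x,y]),r
E
python3 - <<'E'
import edge; from edge import *
edge.load("w5"); b=edge.b; sat=b[:,:,2]-b[:,:,0]; k=1/1.5625
sp=lambda *a:[x*k for x in a]
for n,p,q in(("L",(225,5),(248,380)),("R",(592,5),(555,380)),("front",(300,406),(505,409))):
    print(n,line(sp(*p),sp(*q),.012,sat))
g=b.mean(2)
print("chock back",line(sp(290,325),sp(370,325),.028,sat,5)); print("chock face",line(sp(320,216),sp(490,216),.028,sat,4))
print("chock L",line(sp(278,225),sp(284,315),.028,sat,5)); print("R",line(sp(536,225),sp(530,315),.028,sat,5))
E
```

```text
L (np.float32(-11.430049), array([592.31396, 298.4802 ], dtype=float32), np.float32(0.15503621))
R (np.float32(-11.5521), array([564.33026,  98.06886], dtype=float32), np.float32(0.28668594))
front (np.float32(78.66124), array([438.52814, 226.11691], dtype=float32), np.float32(0.32725966))
chock back (np.float32(79.58065), array([509.44412, 261.92126], dtype=float32), np.float32(0.09765339))
chock face (np.float32(79.6599), array([566.8838 , 201.44435], dtype=float32), np.float32(0.061372995))
chock L (np.float32(-10.103002), array([548.3545 , 279.72736], dtype=float32), np.float32(0.19337684))
R (np.float32(-10.311812), array([526.6554 , 128.47232], dtype=float32), np.float32(0.16597661))
```

The board is at −11.45° but the chock is at −10.35°, so the chock is skewed and leaves the left side open. I re-grip the handle, turn it 1.1° and push again.

```bash
python3 -c "
from h import *
st();go(517.3,204.9,38,-10.4)"
```

```text
t 9.78 p [523.1 206.4 176.7] ang -10.36 tilt [ 0.011  0.005 -1.   ] f [2.2 0.5 4.2] gap 0.8 ff 0.0 j [-0.3   0.36 -0.21  1.81  0.09  0.96 -2.3 ]
go [ -6.8   3.5 138.7] yaw 0.001 rows 3.3300305933149184
```

```bash
python3 -m inch '[[-3,0,40,0],[-3,0,80,0],[-3,0,90,0],[-3,0,90,0]]'>/dev/null; python3 -c "
from h import *
st();go(517.3,204.9,38,-10.4)"
```

```text
t 10.12 p [514.8 204.4  75.1] ang -10.34 tilt [-0.004 -0.002 -1.   ] f [-1.   1.2  0. ] gap 0.801 ff 0.0 j [-0.32  0.49 -0.19  1.91  0.13  0.76 -2.33]
go [ 2.6 -1.1 37.1] yaw 0.001 rows 0.8913469733156097
```

```bash
python3 -m inch '[[1,0,25,0],[1,0,38,0],[1,0,38,0],[1,0,38,0]]'>/dev/null; python3 -c "
from h import *
st()";python3 -m inch '[[0,0,0,0],[0,0,0,0],[0,0,0,0],[0,0,0,0]]' 0 >/dev/null; python3 -c "
from h import *
st()"
```

```text
t 10.45 p [518.2 205.5  40.5] ang -10.35 tilt [ 0.001  0.    -1.   ] f [ 0.4 -0.1 -0.4] gap 0.799 ff 0.0 j [-0.33  0.54 -0.18  1.92  0.15  0.69 -2.35]
t 10.78 p [518.1 205.3  40.6] ang -10.36 tilt [ 0.002  0.    -1.   ] f [-0.6 -0.6  9. ] gap 0.345 ff 61.2 j [-0.33  0.54 -0.18  1.92  0.15  0.69 -2.35]
```

```bash
python3 -m inch '[[-1,0,0.2,0.006],[-1,0,0.2,0.012],[-1,0,0.2,0.02],[-1,0,0.2,0.02]]'| grep -E "pos|ft"; python3 -m inch '[[1,0,0,0],[2,0,0,0],[2,0,0,0]]'| grep -E "pos|ft"; python3 -m inch '[[1,0,0,0],[1.5,0,0,0],[1.5,0,0,0]]'| grep -E "pos|ft";python3 -m inch '[[1,0,0,0],[1.5,0,0,0],[1.5,0,0,0]]'| grep -E "pos|ft"; python3 -c "
from h import *
st()"
```

```text
position: [0.5178, 0.2056, 0.0406]
ft_force: [1.1, -1.9, 7.9]
position: [0.5178, 0.2056, 0.0406]
ft_force: [-6.3, -1.1, 13.1]
position: [0.5177, 0.2056, 0.0406]
ft_force: [-12.3, -1.2, 18.3]
position: [0.5178, 0.2055, 0.0406]
ft_force: [-16.5, -1.5, 22.6]
t 11.87 p [517.8 205.5  40.6] ang -11.36 tilt [-0.005 -0.    -1.   ] f [-16.5  -1.5  22.6] gap 0.346 ff 63.1 j [-0.33  0.54 -0.18  1.92  0.14  0.7  -2.36]
```

```bash
python3 -m inch '[[0,0,-1,0],[0,0,-2.2,0],[0,0,-2.2,0]]'| grep -E "pos|ft"; python3 -m inch '[[1,0,0,0],[1,0,0,0],[1,0,0,0]]'| grep -E "pos|ft";python3 -m inch '[[1,0,0,0],[1,0,0,0]]'| grep -E "pos|ft"
```

```text
position: [0.5193, 0.2049, 0.0408]
ft_force: [-8.0, 2.9, -0.6]
position: [0.5194, 0.2049, 0.0409]
ft_force: [-9.9, 3.0, 3.7]
position: [0.5196, 0.2049, 0.0409]
ft_force: [-13.1, 2.4, 5.6]
```

```bash
python3 -m inch '[[0.5,0,-1,0],[0.5,0,-1,0],[0.5,0,-1,0]]'| grep -E "pos|ft"; python3 -m inch '[[-1,0,0,0],[-1,0,0,0]]'| grep -E "pos|ft"; python3 -m inch '[[0,0,0,0],[0,0,0,0],[0,0,0,0]]' 0.8| grep -E "pos|ft"; python3 -m inch '[[0,0,-20,0],[0,0,-60,0],[0,0,-95,0],[0,0,-130,0]]'>/dev/null; python3 -m inch '[[0,0,0,0],[0,0,0,0],[0,0,0,0]]'>/dev/null; python3 - <<'E'
from h import *
st()
K,e,Rm,m=cam('wrist'); np.savez('w6.npz',K=K,e=e,R=Rm); shot('wrist','w6.png'); st()
import edge; from edge import *
edge.load("w6"); b=edge.b; sat=b[:,:,2]-b[:,:,0]; k=1/1.5625
sp=lambda *a:[x*k for x in a]
for n,p,q in(("L",(225,5),(248,380)),("R",(592,5),(555,380)),("front",(300,406),(505,409))):
    print(n,line(sp(*p),sp(*q),.012,sat,10))
print("chock back",line(sp(290,325),sp(370,325),.028,sat,5)); print("chock face",line(sp(320,216),sp(490,216),.028,sat,5))
print("chock L",line(sp(278,225),sp(284,315),.028,sat,5)); print("R",line(sp(536,225),sp(530,315),.028,sat,5))
for c in(182,187,340): print(c,b[60:100,c].mean(1).astype(int).tolist())
E
```

```text
position: [0.5199, 0.2049, 0.0411]
ft_force: [-10.9, 4.0, -1.8]
position: [0.5198, 0.2049, 0.0411]
ft_force: [-6.6, 4.8, -5.0]
position: [0.5239, 0.2038, 0.0427]
ft_force: [0.7, -0.4, 0.1]
t 13.78 p [523.  203.6 172.2] ang -11.53 tilt [ 0.001 -0.    -1.   ] f [ 0.6 -0.3  0. ] gap 0.804 ff 0.0 j [-0.3   0.37 -0.2   1.81  0.09  0.97 -2.31]
t 13.83 p [522.5 203.5 171.3] ang -11.52 tilt [-0.001 -0.001 -1.   ] f [-0.5 -0.6 -0.7] gap 0.8 ff 0.0 j [-0.3   0.37 -0.2   1.81  0.09  0.97 -2.31]
L (np.float32(-11.543883), array([600.3475, 291.8042], dtype=float32), np.float32(0.18042314))
R (np.float32(-11.497216), array([551.69995 ,  99.842186], dtype=float32), np.float32(0.19317964))
front (np.float32(78.51319), array([436.29507, 221.16673], dtype=float32), np.float32(0.13397205))
chock back (np.float32(78.27021), array([509.00412, 256.98193], dtype=float32), np.float32(0.13969868))
chock face (np.float32(78.40384), array([564.3296 , 196.12936], dtype=float32), np.float32(0.24496639))
chock L (np.float32(-11.155619), array([546.2486 , 276.11545], dtype=float32), np.float32(0.19294104))
R (np.float32(-11.191506), array([518.03705, 129.1333 ], dtype=float32), np.float32(0.21538484))
182 [62, 60, 58, 58, 57, 56, 56, 55, 55, 53, 52, 49, 50, 46, 46, 45, 45, 43, 43, 40, 39, 36, 34, 32, 32, 31, 35, 39, 41, 45, 46, 47, 50, 51, 54, 53, 53, 53, 55, 55]
187 [34, 33, 34, 36, 38, 38, 38, 40, 42, 44, 45, 45, 45, 45, 46, 43, 45, 42, 43, 42, 39, 38, 34, 32, 31, 32, 36, 39, 42, 43, 45, 44, 46, 47, 45, 46, 47, 46, 47, 45]
340 [68, 66, 66, 64, 65, 65, 63, 63, 63, 59, 58, 57, 56, 56, 53, 51, 50, 49, 49, 46, 43, 39, 34, 30, 27, 32, 32, 36, 38, 38, 38, 39, 39, 40, 41, 42, 42, 42, 42, 42]
```

```bash
cat > prof.py <<'E'
from h import *
import edge; from edge import *
a=np.radians(-11.52);u=np.array([np.cos(a),np.sin(a)]);w=np.array([-u[1],u[0]])
def wp(p):
    d=edge.d; c=(d["R"].T@(np.array(p)/1000-d["e"]))*[1,-1,-1]; q=d["K"]@c; return q[:2]/q[2]
def prof(al,z,l0,l1,st=.5):
    ls=np.arange(l0,l1,st); px=np.array([wp([*(al*u+l*w),z]) for l in ls],np.float32)
    return ls,cv2.remap(edge.b.astype(np.float32).mean(2),px[:,0][None],px[:,1][None],1)[0],px
E
python3 - <<'E'
from prof import *
from scipy.signal import find_peaks
edge.load("w6")
for al in (528,536,544):
    ls,v,px=prof(al,.0,0,1)if 0 else prof(al,56,225,390)
    print(al,px[0],px[-1]); print(v[::3].astype(int).tolist())
    for p in (9,10,11,12): pass
E
```

```text
528 [358.41125  124.085144] [150.46957 124.00129]
[84, 82, 85, 85, 84, 83, 72, 48, 42, 44, 44, 43, 43, 43, 44, 41, 31, 46, 76, 91, 95, 94, 95, 94, 95, 95, 93, 97, 83, 67, 93, 132, 138, 118, 144, 145, 105, 128, 148, 148, 129, 135, 151, 116, 130, 149, 148, 120, 125, 152, 128, 120, 146, 148, 124, 103, 149, 142, 130, 147, 149, 136, 96, 122, 133, 117, 127, 131, 118, 84, 108, 135, 125, 130, 130, 115, 76, 94, 132, 132, 127, 131, 132, 130, 131, 127, 102, 79, 62, 37, 51, 61, 64, 64, 63, 62, 63, 64, 64, 86, 114, 116, 116, 116, 124, 129, 127, 126, 127, 127]
536 [359.31622 113.63654] [149.5029  113.55054]
[84, 91, 99, 102, 104, 103, 82, 51, 48, 47, 47, 46, 47, 47, 47, 43, 35, 69, 104, 114, 114, 114, 114, 114, 114, 111, 103, 116, 117, 106, 159, 175, 159, 126, 158, 152, 118, 160, 178, 178, 157, 152, 164, 124, 152, 179, 179, 145, 132, 166, 142, 144, 179, 180, 138, 109, 163, 156, 142, 176, 184, 172, 122, 152, 167, 143, 173, 168, 156, 103, 118, 153, 144, 156, 165, 152, 97, 94, 151, 151, 155, 165, 166, 166, 166, 165, 147, 100, 84, 46, 55, 67, 68, 69, 69, 68, 68, 68, 69, 94, 142, 150, 147, 143, 138, 131, 127, 126, 127, 127]
544 [360.2376  102.99815] [148.51866 102.90994]
[83, 81, 80, 80, 80, 81, 74, 51, 42, 42, 43, 43, 43, 44, 43, 40, 32, 44, 77, 91, 95, 96, 97, 108, 129, 130, 119, 139, 131, 95, 113, 131, 127, 108, 133, 138, 104, 113, 130, 124, 96, 122, 142, 112, 109, 129, 128, 113, 113, 142, 125, 111, 130, 131, 121, 99, 139, 133, 113, 128, 130, 111, 88, 129, 139, 120, 129, 126, 100, 76, 112, 131, 117, 117, 118, 112, 79, 93, 127, 124, 118, 118, 119, 119, 119, 118, 111, 88, 62, 33, 49, 58, 57, 58, 57, 57, 57, 57, 58, 78, 96, 98, 101, 114, 128, 128, 127, 125, 127, 127]
```

Both gaps are closed and the chock is square (−11.5°) with the board. The front spindle has pitch 11 and is centred at lateral ≈304. Next is the fine-pitch leaf, the one nearest the robot.

```bash
python3 -c "
from h import *
go(449,-150,200,96)"
```

```text
go [ -1.4 361.1 -28.4] yaw -1.877 rows 15.016696697826347
```

```bash
python3 -m inch '[[0,25,-8,-0.125],[0,50,-16,-0.25],[0,75,-24,-0.375],[0,100,-28,-0.5],[0,125,-28,-0.62]]' 1 >/dev/null; python3 -c "
from h import *
st();go(449,-150,200,96)"
```

```text
t 14.25 p [497.3  80.4 199.4] ang 24.4 tilt [-0.001 -0.    -1.   ] f [0.8 0.2 0.5] gap 1.002 ff 0.0 j [-0.02  0.26 -0.28  1.91  0.08  0.99 -1.48]
go [-139.1  189.8   -0.5] yaw -1.25 rows 10.000160870275977
```

```bash
python3 -m inch '[[-14,19,0,-0.125],[-28,38,0,-0.25],[-42,57,0,-0.375],[-56,76,0,-0.5],[-70,95,0,-0.625]]' >/dev/null; python3 -c "
from h import *
st();go(449,-150,200,96)"
```

```text
t 14.67 p [471.4 -34.9 198.6] ang 60.19 tilt [-0.003  0.    -1.   ] f [ 0.9  0.2 -0.9] gap 0.996 ff 0.0 j [ 0.24  0.21 -0.31  1.97  0.08  0.97 -0.62]
go [-111.    37.7   -1.4] yaw -0.625 rows 5.001505641373495
```

```bash
python3 -m inch '[[-22,8,0,-0.125],[-44,15,0,-0.25],[-66,23,0,-0.375],[-88,30,0,-0.5],[-110,38,0,-0.625]]' >/dev/null; python3 -m inch '[[0,0,0,0],[0,0,0,0],[0,0,0,0]]' >/dev/null; python3 - <<'E'
from h import *
st();K,e,Rm,m=cam('wrist'); np.savez('w7.npz',K=K,e=e,R=Rm); shot('wrist','w7.png'); st()
for r in env.search_frame('wrist','leaf_a'): print(np.round(r["box"]),r["conf"])
shot('top','t7.png')
b=cv2.imread('pics/w7.png');t=cv2.imread('pics/t7.png');a=cv2.resize(t[140:262,165:265],(400,488),interpolation=cv2.INTER_CUBIC)
b=b[:,60:460]
cv2.imwrite('pics/w7b.png',np.vstack([np.hstack([b,a[:384]]),np.hstack([a[384:],np.zeros((104,400,3),np.uint8)])]))
E
```

```text
t 15.33 p [ 449.8 -147.3  199.1] ang 95.51 tilt [-0.002  0.001 -1.   ] f [-0.5  0.6 -0.4] gap 1.001 ff 0.0 j [ 0.49  0.21 -0.32  1.97  0.08  0.97  0.23]
t 15.38 p [ 450.1 -146.9  199.4] ang 95.59 tilt [-0.001  0.001 -1.   ] f [0.7 1.3 0.1] gap 0.996 ff 0.0 j [ 0.49  0.21 -0.32  1.97  0.08  0.97  0.23]
[232. 150. 276. 228.] 0.91
[334. 136. 391. 224.] 0.83
[405. 162. 484. 250.] 0.83
```

View pics/w7b.png

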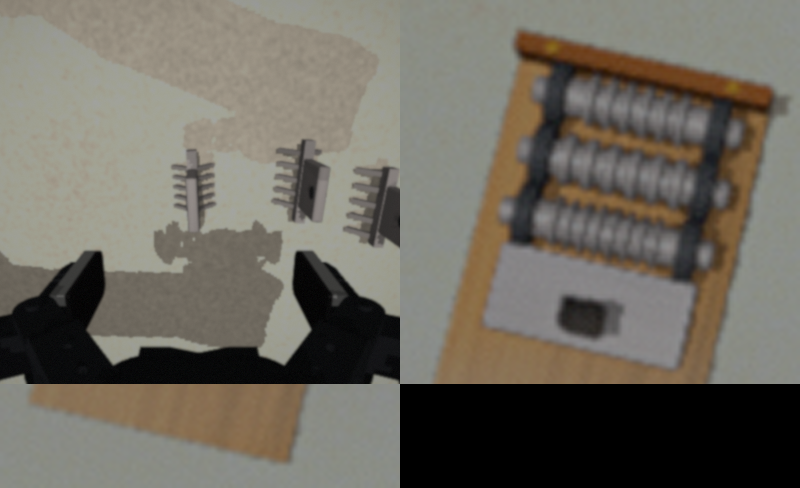

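The spindle row is packed against the fence. The leaf nearest the robot, at original pixels (232–276, 150–230), has the closest teeth (~11 px apart). I locate it from intensity profiles.

```bash
python3 - <<'E'
from h import *
b=cv2.imread('pics/w7.png').mean(2).astype(int)
for c in(249,253,257): print("col",c,b[142:240,c].tolist())
for c in(237,268,272): print("teeth col",c,b[155:225,c].tolist())
for r in(155,162,173,184,200,215,224,228): print("row",r,b[r,228:282].tolist())
E
```

```text
col 249 [144, 145, 146, 145, 144, 142, 130, 108, 94, 104, 117, 121, 122, 122, 121, 122, 122, 127, 131, 134, 132, 133, 137, 138, 139, 135, 121, 95, 73, 66, 66, 67, 66, 66, 69, 77, 100, 122, 135, 139, 141, 141, 141, 141, 141, 140, 141, 140, 139, 139, 139, 139, 138, 137, 138, 137, 137, 136, 135, 136, 135, 135, 135, 134, 135, 135, 133, 133, 132, 132, 132, 132, 131, 131, 130, 130, 129, 128, 127, 127, 126, 125, 125, 125, 125, 124, 123, 123, 120, 114, 108, 105, 103, 103, 102, 103, 105, 106]
col 253 [148, 148, 148, 149, 148, 143, 130, 106, 97, 110, 118, 121, 122, 122, 122, 122, 120, 121, 121, 122, 121, 123, 124, 122, 121, 117, 104, 81, 67, 65, 65, 65, 65, 65, 67, 76, 98, 123, 135, 139, 140, 139, 139, 139, 139, 139, 138, 139, 139, 139, 140, 140, 138, 138, 138, 139, 138, 138, 138, 138, 138, 137, 137, 138, 138, 137, 137, 137, 136, 136, 137, 136, 136, 136, 136, 136, 136, 136, 135, 136, 135, 134, 134, 134, 133, 134, 134, 133, 131, 123, 112, 106, 106, 106, 110, 121, 137, 140]
col 257 [143, 144, 145, 145, 145, 145, 143, 139, 135, 126, 112, 102, 99, 98, 95, 93, 95, 95, 95, 94, 95, 95, 95, 91, 89, 90
[... 2862 characters left out ...]
7, 137, 136, 135, 133, 126, 107, 85, 71, 79, 85, 86, 93, 113, 137, 151, 158, 160, 161, 160, 160, 158, 159, 158, 159, 159, 159, 159, 159, 160, 160]
row 224 [128, 121, 124, 123, 113, 104, 103, 104, 107, 114, 131, 150, 157, 157, 156, 155, 156, 157, 154, 142, 126, 125, 132, 134, 134, 134, 133, 132, 128, 117, 98, 83, 89, 101, 110, 129, 149, 157, 157, 159, 158, 159, 158, 157, 158, 158, 158, 158, 159, 158, 159, 159, 159, 159]
row 228 [108, 108, 107, 107, 106, 105, 105, 107, 107, 109, 113, 127, 146, 154, 157, 159, 158, 158, 155, 142, 125, 123, 130, 134, 133, 134, 132, 131, 127, 119, 105, 99, 116, 137, 152, 160, 160, 160, 160, 160, 159, 158, 156, 154, 153, 153, 153, 150, 145, 143, 142, 143, 144, 143]
```

```bash
python3 - <<'E'
from prof import *
edge.load('w7')
A=p2((251.3,178.5),.078);B=p2((252.2,231.5),.078);print(A,B,np.linalg.norm(A-B),"centre",(A+B)/2)
v=A-B;print("ang",np.degrees(np.arctan2(v[1],v[0])))
S=p2((251.5,151),.034);T=p2((252,169),.034);S0=p2((251.5,148.5),.021);print("spine end",S,S0,"tab base",T)
v=S-(A+B)/2;print("dist to centre",np.linalg.norm(v[:2]),"ang",np.degrees(np.arctan2(v[1],v[0])), np.linalg.norm((T-(A+B)/2)[:2]))
# tooth edges at tips: upper edge rows
for c,rs in((272,(162.5,172.5,182.5,192.5,202)),(237,(164,174.3,184,194,203.2))): print(c,[np.round(p2((c,r),.003)[:2],1).tolist() for r in rs])
go(451,-155,0,97)
E
```

```text
[ 442.82692758 -136.7713717    78.        ] [ 447.98224636 -184.68693081   78.        ] 48.19209599109084 centre [ 445.40458697 -160.72915125   78.        ]
ang 96.14093002682944
spine end [ 440.42383497 -119.86869734   34.        ] [ 440.05974306 -119.22635557   21.        ] tab base [ 442.50626519 -137.349958     34.        ]
dist to centre 41.16290301763286 ang 96.94987603914397 23.558160933699057
272 [[463.1, -134.4], [464.2, -145.2], [465.4, -156.3], [466.7, -167.5], [467.9, -178.4]]
237 [[425.9, -139.7], [426.8, -150.9], [427.6, -161.7], [428.5, -173.0], [429.3, -183.6]]
go [ -8.4  -0.  199.7] yaw -0.023 rows 4.794065547303386
```

```bash
python3 -c "
from h import *
go(445.5,-161.4,46,96.5)"; 
```

```text
go [-14.2  -6.2 153.7] yaw -0.014 rows 3.705364798921475
```

```bash
python3 -m inch '[[-14,-6,35,-0.015],[-14,-6,70,-0.015],[-14,-6,100,-0.015],[-14,-6,100,-0.015],[-14,-6,100,-0.015]]' >/dev/null; python3 -m inch '[[0,0,0,0],[0,0,0,0]]' >/dev/null; python3 - <<'E'
from h import *
st();K,e,Rm,m=cam('wrist'); np.savez('w8.npz',K=K,e=e,R=Rm); shot('wrist','w8.png'); st(); go(445.5,-161.4,46,96.5)
import edge;edge.load('w8')
from prof import wp
b=edge.b.mean(2).astype(int)
c=np.array([445.5,-161.4]);a=np.radians(96.5);y=np.array([np.cos(a),np.sin(a)]);x=np.array([y[1],-y[0]])
for n,p in (("tabtop+25",(0,25,78)),("tabtop-25",(0,-25,78)),("base+25",(0,25,34)),("spine+42",(0,42,34)),("spinebot",(0,42,21)),("tabL",(-5,0,78)),("tabR",(5,0,78)),("spineL",(-5,35,34)),("spineR",(5,35,34))):
    print(n,np.round(wp([*(c+p[0]*x+p[1]*y),p[2]]),1))
q=wp([*c,78]);col=int(round(q[0]))
print("col",col,b[80:300,col].tolist())
r=int(round(q[1])); print("row",r,b[r,col-20:col+20].tolist()); r+=-20;print("row",r,b[r,col-20:col+20].tolist())
r=int(round(wp([*(c+35*y),34])[1]));print("row",r,b[r,col-20:col+20].tolist())
E
```

```text
t 16.07 p [ 447.1 -162.4  102. ] ang 96.54 tilt [ 0.003 -0.001 -1.   ] f [-0.   0.1 -0.1] gap 1.0 ff 0.0 j [ 0.49  0.34 -0.29  2.07  0.14  0.74  0.22]
t 16.12 p [ 447.  -162.5  102. ] ang 96.53 tilt [ 0.003 -0.001 -1.   ] f [-0.2  0.5  0.7] gap 1.0 ff 0.0 j [ 0.49  0.34 -0.29  2.07  0.14  0.74  0.22]
go [ 1.4 -1.6 56. ] yaw 0.001 rows 1.3434217725550774
tabtop+25 [254.9 191.4]
tabtop-25 [255.  273.9]
base+25 [255.5 174.1]
spine+42 [255.4 148.8]
spinebot [255.6 146.2]
tabL [246.1 234.3]
tabR [263.9 234.3]
spineL [247.9 159.3]
spineR [263.  159.3]
col 255 [143, 143, 142, 143, 143, 144, 144, 145, 146, 146, 147, 147, 147, 147, 146, 146, 146, 147, 148, 150, 150, 151, 151, 151, 149, 148, 146, 144, 144, 145, 147, 149, 152, 154, 157, 162, 163, 163, 162, 161, 162, 161, 162, 161, 162, 163, 164, 165, 165, 164, 164, 163, 164, 164, 163, 163, 162, 160, 157, 155, 155, 156, 158, 157, 152, 137, 110, 91, 106, 131, 143, 144, 144, 145, 142, 137, 131, 125, 125, 124, 124, 124, 124, 123, 124, 124, 124, 122, 124, 123, 123, 123, 122, 119, 106, 84, 68, 66, 68, 66, 67, 69, 67, 69, 68, 68, 68, 67, 68, 70, 80, 9
[... 425 characters left out ...]
5, 104, 104, 105, 108, 108, 108, 108, 107, 107, 108, 109, 110, 111, 110, 110, 108, 107, 106, 107, 108]
row 234 [162, 163, 162, 162, 163, 163, 164, 164, 164, 160, 143, 113, 90, 98, 109, 116, 118, 120, 122, 122, 122, 122, 121, 120, 121, 120, 115, 107, 92, 75, 68, 78, 83, 86, 93, 112, 136, 149, 156, 162]
row 214 [117, 115, 112, 111, 109, 107, 103, 99, 93, 87, 82, 84, 96, 108, 115, 119, 120, 122, 123, 124, 124, 123, 123, 122, 121, 119, 113, 102, 85, 65, 56, 55, 57, 62, 72, 86, 92, 93, 94, 97]
row 159 [146, 145, 146, 148, 148, 150, 151, 151, 150, 149, 146, 141, 133, 128, 127, 126, 125, 125, 124, 124, 124, 125, 124, 124, 124, 123, 116, 106, 97, 98, 118, 143, 151, 152, 151, 151, 149, 149, 149, 149]
```

The projected model matches the image to within 0.5 px. Now to grasp the leaf.

```bash
python3 -m inch '[[1.3,-1.5,30,0],[1.3,-1.5,56,0],[1.3,-1.5,56,0],[1.3,-1.5,56,0]]' >/dev/null; python3 -c "
from h import *
st()"; python3 -m inch '[[0,0,0,0],[0,0,0,0],[0,0,0,0],[0,0,0,0],[0,0,0,0]]' 0 >/dev/null; python3 -c "
from h import *
st()"
```

```text
t 16.45 p [ 443.8 -161.1   44.5] ang 96.52 tilt [-0.001  0.    -1.   ] f [ 0.2 -0.4  0.2] gap 0.999 ff 0.0 j [ 0.46  0.44 -0.26  2.12  0.19  0.61  0.18]
t 16.87 p [ 444.4 -161.5   44.8] ang 96.51 tilt [ 0.001 -0.    -1.   ] f [0.1 0.2 0.5] gap 0.299 ff 0.0 j [ 0.46  0.44 -0.26  2.12  0.19  0.61  0.18]
```

Still closing, so I give it a few more rows.

```bash
python3 -m inch '[[0,0,0,0],[0,0,0,0],[0,0,0,0],[0,0,0,0]]' 0 >/dev/null; python3 -c "
from h import *
st()"; python3 -m inch '[[0,0,-40,0],[0,0,-80,0],[0,0,-120,0],[0,0,-120,0],[0,0,-120,0]]'>/dev/null; python3 -c "
from h import *
st();go(586.4,190.8,165,78.48)"
```

```text
t 17.2 p [ 444.2 -161.4   44.3] ang 96.52 tilt [ 0.001 -0.    -1.   ] f [-0.5 -1.   2. ] gap 0.111 ff 60.3 j [ 0.46  0.44 -0.26  2.12  0.19  0.61  0.18]
t 17.62 p [ 445.  -161.8  165.9] ang 96.49 tilt [ 0.004 -0.002 -1.   ] f [-0.1  0.5 -2.3] gap 0.104 ff 60.0 j [ 0.52  0.25 -0.31  2.02  0.1   0.89  0.26]
go [334.3 180.3   0.9] yaw 0.314 rows 9.109116118374445
```

```bash
python3 -m inch '[[35,19,0,0.05],[70,38,0,0.1],[105,57,0,0.15],[140,75,0,0.2],[170,92,0,0.25]]'>/dev/null; python3 -c "
from h import *
st();go(586.4,190.8,165,78.48)"
```

```text
t 18.03 p [515.1  20.6 162.1] ang 82.09 tilt [-0.003  0.    -1.   ] f [ 0.8 -1.2 -1.2] gap 0.106 ff 59.9 j [ 0.16  0.33 -0.35  1.92  0.14  0.92 -0.4 ]
go [178.4  47.2  -3.1] yaw 0.063 rows 4.426480092324224
```

```bash
python3 -m inch '[[35,9,0,0.02],[70,18,0,0.04],[105,28,0,0.063],[140,37,0,0.063],[168,45,0,0.063]]'>/dev/null;python3 -m inch '[[0,0,0,0],[0,0,0,0],[0,0,0,0]]'>/dev/null; python3 -c "
from h import *
st();go(586.4,190.8,100,78.48)"
```

```text
t 18.7 p [582.3 177.3 161.9] ang 78.59 tilt [-0.004 -0.002 -1.   ] f [-0.1 -1.4 -2.1] gap 0.109 ff 59.9 j [-0.11  0.48 -0.36  1.69  0.19  1.01 -0.74]
go [14.2  1.6 61.8] yaw 0.002 rows 1.522002644029521
```

```bash
python3 -m inch '[[14,1.6,25,0],[14,1.6,50,0],[14,1.6,62,0],[14,1.6,62,0],[14,1.6,62,0]]'>/dev/null;python3 -m inch '[[0,0,0,0],[0,0,0,0]]'>/dev/null; python3 -c "
from h import *
st();go(586.4,190.8,91,78.48)"
```

```text
t 19.28 p [588.7 191.5 103.6] ang 78.53 tilt [ 0.002  0.    -1.   ] f [ 0.2  0.4 -0.9] gap 0.113 ff 59.8 j [-0.15  0.56 -0.34  1.72  0.23  0.9  -0.78]
go [-1.1 -2.2 12.6] yaw 0.001 rows 0.30840075744316203
```

```bash
python3 -m inch '[[-1,-2,5,0],[-1,-2,10,0],[-1,-2,10,0],[-1,-2,10,0],[-1,-2,10,0]]'>/dev/null; python3 -c "
from h import *
st();go(586.4,190.8,91,78.48)"
```

```text
t 19.7 p [585.7 191.2  92.1] ang 78.58 tilt [-0. -0. -1.] f [-0.9 -1.3 -2. ] gap 0.107 ff 59.8 j [-0.15  0.57 -0.34  1.73  0.23  0.88 -0.79]
go [-0.3  0.8  1.1] yaw 0.002 rows 0.03302974911022809
```

```bash
python3 -m inch '[[-0.2,0.5,1,0],[-0.2,0.5,1.5,0],[-0.2,0.5,1.5,0]]'| grep -E "pos|ft"; for i in 1; do python3 -m inch '[[0,0,0.5,0],[0,0,1,0],[0,0,1,0]]'| grep -E "pos|ft"; python3 -m inch '[[0,0,0.5,0],[0,0,1,0],[0,0,1,0]]'| grep -E "pos|ft"; done
```

```text
position: [0.5861, 0.1908, 0.0905]
ft_force: [-0.1, -0.3, -1.8]
position: [0.5861, 0.1909, 0.0895]
ft_force: [-0.0, 0.3, -2.6]
position: [0.5861, 0.1909, 0.0885]
ft_force: [-0.2, -0.9, -1.6]
```

```bash
python3 -m inch '[[0,0,0.5,0],[0,0,1,0],[0,0,1,0]]'| grep -E "pos|ft"; python3 -m inch '[[0,0,0.5,0],[0,0,1,0],[0,0,1,0]]'| grep -E "pos|ft"; python3 -m inch '[[0,0,0.5,0],[0,0,1,0],[0,0,1,0]]'| grep -E "pos|ft"
```

```text
position: [0.5861, 0.1909, 0.0875]
ft_force: [-0.4, 0.2, -1.7]
position: [0.5861, 0.1909, 0.0865]
ft_force: [0.2, 0.6, -0.9]
position: [0.5861, 0.1909, 0.0855]
ft_force: [0.7, -0.6, -1.0]
```

The leaf is already 3.7 mm below the riding height with no reaction, so it is sinking into the thread. I keep going.

```bash
python3 -m inch '[[0,0,0.5,0],[0,0,1,0],[0,0,1,0]]'| grep -E "pos|ft"; python3 -m inch '[[0,0,0.5,0],[0,0,1,0],[0,0,1,0]]'| grep -E "pos|ft"; python3 -m inch '[[0,0,0.5,0],[0,0,1,0],[0,0,1,0]]'| grep -E "pos|ft"
```

```text
position: [0.5861, 0.1909, 0.0845]
ft_force: [-0.2, 0.2, -1.8]
position: [0.5861, 0.1909, 0.0835]
ft_force: [0.2, -0.1, -1.3]
position: [0.5861, 0.1909, 0.0825]
ft_force: [-0.4, 0.1, -1.8]
```

```bash
python3 -m inch '[[0,0,0.5,0],[0,0,1,0],[0,0,1,0]]'| grep -E "pos|ft"
```

```text
position: [0.5861, 0.191, 0.0822]
ft_force: [-2.0, -0.3, 4.9]
```

```bash
python3 -m inch '[[0,0,-0.6,0],[0,0,-0.6,0]]'| grep -E "pos|ft"; python3 -m inch '[[0,0,-0.2,0],[0,0,-0.2,0],[0,0,-0.2,0],[0,0,-0.2,0]]' 0.35| grep -E "pos|ft|gap"; python3 -m inch '[[0,0,-15,0],[0,0,-45,0],[0,0,-80,0],[0,0,-100,0],[0,0,-100,0]]'>/dev/null; python3 -m inch '[[0,0,0,0],[0,0,0,0],[0,0,0,0]]'>/dev/null; python3 - <<'E'
from prof import *
st();K,e,Rm,m=cam('wrist'); np.savez('w9.npz',K=K,e=e,R=Rm); shot('wrist','w9.png'); st()
edge.load('w9'); b=edge.b.mean(2).astype(int)
c=np.array([586.1,190.9]);y=w;x=u
for z0 in (36.4,45):
  for n,p in (("tabtop+25",(0,25,78)),("tabtop-25",(0,-25,78)),("base+25",(0,25,34)),("spine+42",(0,42,34)),("tabL",(-5,0,78)),("tabR",(5,0,78))):
    print(z0,n,np.round(wp([*(c+p[0]*x+p[1]*y),p[2]+z0]),1))
q=wp([*c,114]);col=int(round(q[0]));print(col,b[80:330,col].tolist())
r=int(q[1]);print("row",r,b[r,col-25:col+25].tolist()); r-=25;print("row",r,b[r,col-25:col+25].tolist())
E
```

```text
position: [0.5861, 0.191, 0.0823]
ft_force: [-0.4, -0.2, 1.3]
position: [0.5863, 0.1909, 0.0824]
ft_force: [-0.9, -0.5, -0.1]
finger_gap: 0.348
t 23.37 p [585.4 190.5 181. ] ang 78.58 tilt [-0.002 -0.001 -1.   ] f [ 0.2 -0.1 -0.4] gap 0.344 ff 0.0 j [-0.13  0.47 -0.36  1.66  0.19  1.05 -0.75]
t 23.42 p [585.4 190.5 180.9] ang 78.58 tilt [-0.002 -0.001 -1.   ] f [0.  0.  0.1] gap 0.35 ff 0.0 j [-0.13  0.47 -0.36  1.66  0.19  1.05 -0.75]
36.4 tabtop+25 [259.2 175.5]
36.4 tabtop-25 [259.  244.1]
36.4 base+25 [259.3 163.6]
36.4 spine+42 [259.3 142.2]
36.4 tabL [251.9 210.9]
36.4 tabR [266.3 210.9]
45 tabtop+25 [259.2 178.4]
45 tabtop-25 [259.  249.4]
45 base+25 [259.2 165.6]
45 spine+42 [259.3 143.5]
45 tabL [251.6 215.1]
45 tabR [266.6 215.1]
259 [172, 174, 174, 174, 175, 171, 166, 160, 157, 155, 152, 150, 156, 164, 169, 169, 169, 169, 169, 169, 170, 169, 168, 165, 156, 135, 104, 83, 80, 79, 80, 79, 80, 80, 78, 79, 80, 79, 79, 80, 79, 79, 79, 81, 90, 102, 111, 125, 151, 172, 181, 181, 182, 181, 182, 181, 181, 181, 180, 174, 156, 135, 144, 169, 179, 181, 180, 180, 180, 180, 180, 180, 179
[... 656 characters left out ...]
7, 226, 226, 227, 227, 228, 227, 227, 227, 226, 225, 226, 225, 225, 225, 225, 225, 224, 224, 224, 223, 224, 223, 222, 220, 220, 221, 223, 223, 222, 222, 223, 223, 224, 224, 221, 211, 193, 181, 166, 155]
row 210 [149, 135, 134, 141, 145, 148, 146, 146, 144, 141, 135, 128, 124, 120, 116, 111, 107, 102, 97, 110, 137, 159, 170, 174, 177, 177, 177, 176, 174, 173, 171, 163, 144, 119, 92, 83, 85, 88, 90, 90, 93, 96, 101, 107, 118, 129, 137, 143, 150, 158]
row 185 [154, 147, 145, 143, 140, 135, 131, 126, 122, 118, 113, 110, 112, 115, 120, 121, 122, 125, 127, 127, 144, 163, 174, 178, 180, 182, 182, 182, 179, 178, 176, 169, 152, 124, 97, 82, 83, 82, 82, 83, 85, 86, 88, 91, 96, 109, 122, 126, 118, 106]
```

The tab edges sit within about 0.5 px of the fully-home prediction; riding on the crests would be off by 3–5 px. To be sure it is all the way down, I re-grip lightly and feel for residual drop with a small axial wiggle.

```bash
python3 -m inch '[[0,0,40,0],[0,0,75,0],[0,0,95,0],[0,0,98.5,0],[0,0,98.5,0]]'>/dev/null; python3 -m inch '[[0,0,0,0],[0,0,0,0],[0,0,0,0],[0,0,0,0],[0,0,0,0]]' 0 | grep -E "pos|ft|gap"; python3 -m inch '[[0,0,0.2,0],[0,0,0.4,0],[0,0,0.4,0]]'| grep -E "pos|ft"; python3 -m inch '[[0.7,0,0,0],[1.4,0,0,0],[1.4,0,0,0]]'| grep -E "pos|ft";python3 -m inch '[[-1,0,0,0],[-2,0,0,0],[-2.8,0,0,0],[-2.8,0,0,0]]'| grep -E "pos|ft"
```

```text
position: [0.5862, 0.1916, 0.0856]
ft_force: [-5.3, 0.0, 7.0]
finger_gap: 0.104
position: [0.5862, 0.1916, 0.0855]
ft_force: [-4.7, 0.2, 9.6]
position: [0.5863, 0.1919, 0.0855]
ft_force: [-6.4, -2.5, 11.8]
position: [0.5862, 0.1915, 0.0856]
ft_force: [-4.2, 2.9, 7.7]
```

```bash
python3 -m inch '[[1.4,-0.3,-0.5,0],[1.4,-0.3,-0.9,0],[1.4,-0.3,-0.9,0]]'| grep -E "pos|ft"; python3 -m inch '[[1,0,0,0],[2,0,0,0],[2,0,0,0]]'| grep -E "pos|ft";python3 -m inch '[[-1,0,0,0],[-2,0,0,0],[-3,0,0,0],[-4,0,0,0],[-4,0,0,0]]'| grep -E "pos|ft"; python3 -m inch '[[1,0,0,0],[2,0,0,0],[2,0,0,0]]'| grep -E "pos|ft"
```

```text
position: [0.5861, 0.1916, 0.0856]
ft_force: [-3.5, 1.1, 7.0]
position: [0.5863, 0.192, 0.0855]
ft_force: [-5.3, -2.2, 10.5]
position: [0.5857, 0.1907, 0.0854]
ft_force: [-2.7, 2.8, 4.6]
position: [0.5858, 0.191, 0.0853]
ft_force: [-4.0, -0.4, 8.0]
```

No further drop, and the leaf moves about 1 mm sideways at constant height, which is the play of a fully seated tooth. I release, retreat and check.

```bash
python3 -m inch '[[0.3,-0.2,-0.6,0],[0.3,-0.2,-0.9,0],[0.3,-0.2,-0.9,0]]'| grep -E "pos|ft"; python3 -m inch '[[0,0,0,0],[0,0,0,0],[0,0,0,0],[0,0,0,0]]' 0.35| grep -E "pos|ft|gap"; python3 -m inch '[[0,0,-15,0],[0,0,-45,0],[0,0,-80,0],[0,0,-97,0],[0,0,-97,0]]'>/dev/null; python3 -m inch '[[0,0,0,0],[0,0,0,0],[0,0,0,0]]'>/dev/null; python3 - <<'E'
from prof import *
st();K,e,Rm,m=cam('wrist'); np.savez('w10.npz',K=K,e=e,R=Rm); shot('wrist','w10.png'); st()
edge.load('w10'); b=edge.b.mean(2).astype(int)
c=np.array([586,190.9]);y=w;x=u
for z0 in (36.4,45):
  for n,p in (("tabtop+25",(0,25,78)),("tabtop-25",(0,-25,78)),("tabL",(-5,0,78)),("tabR",(5,0,78)),):
    print(z0,n,np.round(wp([*(c+p[0]*x+p[1]*y),p[2]+z0]),1))
q=wp([*c,114]);col=int(round(q[0]));print(col,b[165:182,col].tolist(),b[232:250,col].tolist())
r=int(q[1]);print("row",r,b[r,col-15:col+15].tolist());
g=b[:,:]
print("chock back",line((0,0),(1,1),.028,edge.b[:,:,2]) if 0 else "")
E
```

```text
position: [0.5857, 0.1911, 0.0854]
ft_force: [-2.7, -1.1, 4.2]
position: [0.5861, 0.1912, 0.0852]
ft_force: [0.2, 0.3, -0.3]
finger_gap: 0.353
t 27.5 p [585.  190.9 180.8] ang 78.58 tilt [-0.002 -0.001 -1.   ] f [ 0.1  0.3 -0.2] gap 0.348 ff 0.0 j [-0.13  0.47 -0.37  1.66  0.19  1.05 -0.75]
t 27.55 p [585.  190.9 180.8] ang 78.58 tilt [-0.002 -0.001 -1.   ] f [-0.4  0.3 -0. ] gap 0.35 ff 0.0 j [-0.13  0.47 -0.37  1.66  0.19  1.05 -0.75]
36.4 tabtop+25 [259.8 176. ]
36.4 tabtop-25 [259.5 244.6]
36.4 tabL [252.4 211.4]
36.4 tabR [266.9 211.4]
45 tabtop+25 [259.8 178.9]
45 tabtop-25 [259.5 249.9]
45 tabL [252.1 215.6]
45 tabR [267.2 215.6]
260 [143, 113, 97, 96, 97, 98, 98, 97, 97, 98, 101, 116, 143, 165, 176, 181, 182] [140, 132, 125, 117, 112, 111, 108, 104, 102, 103, 101, 96, 82, 60, 41, 35, 37, 44]
row 211 [134, 127, 121, 116, 111, 108, 105, 104, 118, 146, 164, 173, 175, 177, 177, 177, 176, 175, 174, 169, 158, 136, 109, 89, 82, 85, 87, 89, 91, 93]
chock back
```

```bash
python3 -m inch '[[-40,0,-10,0],[-80,0,-20,0],[-120,0,-30,0],[-160,0,-40,0],[-200,0,-50,0]]'>/dev/null; python3 -m inch '[[-40,0,0,0],[-80,0,0,0],[-120,0,0,0],[-120,0,0,0],[-120,0,0,0]]'>/dev/null; python3 - <<'E'
from h import *
st(); shot('top','t11.png')
a=cv2.imread('pics/t7.png');b=cv2.imread('pics/t11.png')
d=cv2.absdiff(a,b).max(2)
# drift of chock and rear spindles between the pictures
for n,(x0,y0,x1,y1) in {"chock":(184,200,242,238),"rear2":(190,150,258,185),"leaf2,3":(310,175,352,222),"bystanders":(352,140,412,200)}.items():
    p,q=[i[y0:y1,x0:x1].astype(np.float32).mean(2) for i in(a,b)]
    print(n,np.round(cv2.phaseCorrelate(p,q),2) if 0 else cv2.phaseCorrelate(p,q),d[y0:y1,x0:x1].mean())
for r in env.search_frame('top','leaf_a'): print(np.round(r["box"]),r["conf"])
E
```

```text
t 28.38 p [ 521.2 -125.3  231.3] ang 78.26 tilt [-0.002 -0.    -1.   ] f [ 1.8  0.9 -0.7] gap 0.353 ff 0.0 j [ 0.37  0.28 -0.28  1.8   0.09  1.08 -0.14]
chock ((0.0011417172230636652, 0.08909977485650344), 0.9743655796845754) 5.243647912885662
rear2 ((0.04012139761925937, 0.03990081989037009), 1.003892856615561) 4.578991596638655
leaf2,3 ((-0.033501472598715054, 0.6554087776723918), 0.14265134113806266) 38.91742654508612
bystanders ((19.26967646342993, 27.262467176781072), 0.27633782969580756) 64.82111111111111
[319. 182. 345. 192.] 0.78
[313. 202. 331. 221.] 0.61
[201. 189. 227. 207.] 0.55
```

Nothing drifted: the chock and spindles moved less than 0.1 px between pictures. The leaf is seated and the other two are still standing. I hand it in.

```bash
python3 -c "
from station import env
print(env.finish_job())"
```

```text
the job is handed in; nothing more can be done
None
```

I handed the job in after about 28 s of robot time: the three spindles are packed against the fence with the chock square behind them, and the 11 mm leaf, picked from the pictures and the only one tried, is fully home on the front spindle. The other two leaves, the bottle, the loupe and the scale were not touched.

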